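# Set the turret sprinkler on the mudroom bench to its flat-fan pattern

### The arm

A 6-joint arm with a two-finger parallel gripper is mounted at the origin on the work surface. World frame = base frame: x ahead of the robot, y to its left, z up, the work surface at z = 0. Lengths are in m, angles in rad, forces in N, time in s.
With the tool pointing down it reaches from about 0.3 to 0.775 m from the base axis. Payload 14.6 kg.
Tool frame: the origin (TCP) lies on the centre line of the jaws, within the pads' length; the fingertips stand 19 mm ahead of it and the grasp point (between the pads) is the TCP; z points along the fingers, y is the direction in which the jaws open and shut (so a half turn about z gives the same grasp; the last joint's range is limited). The gripper opens to 94 mm and grips with 3 to 60 N. Pads are 16 mm wide; open, the fingers measure 119 mm over their backs; the gripper's body (75 mm by 177 mm) begins 78 mm behind the grasp point.
Start: joints at [1.074, 0.3, 1.521, -0, 1.321, -0.067], TCP at [0.229, 0.5, 0.224] pointing down, gripper open.
Joint ranges: [-3.03, 3.03], [-0.79, 2.21], [0.23, 2.52], [-1.04, 4.18], [0, 3.07], [-2.55, 2.55]. Speed limits (rad/s): [2.22, 2.22, 2.57, 3.14, 3.14, 3.14].

### API

Orientations are given as [roll, pitch, yaw] about the fixed x, y, z axes, in that order (R = Rz(yaw) Ry(pitch) Rx(roll)).
In Python, from station import ctrl gives the robot as it stands. The module is installed in compiled form; this text tells all that it offers.
- The arm moves only by the shell command python3 -m creep 'ROWS' [FORCE]. ROWS is a JSON object of lists of equal length, an entry for each row: "translation": the shift along the world's x, y, z in mm, a list of three; "yaw": the turn about the world's z in rad; "gripper": the closure in counts, from 0 (fully open) to 255 (shut). A call has 1 to 5 rows; each row is the pose to reach, as a shift and turn from the pose measured when the call began; what a row does not reach only later rows make up. A row lasts 1/12 s, in which the tool goes at most 41.7 mm and 7.16 degrees, less where a joint would pass 70% of its speed; a pose out of reach is approached as far as the arm can. A call with a gripper value outside its range is refused whole. The fingers move at their own pace and stop on an object; FORCE is the grip in N (left out, the last holds). Time passes only in rows, so rows that repeat a pose let the fingers close. It gives the time, the measured TCP pose, the force and the opening at its end, in the units of the state.
- ctrl.get_obs(): the state, without advancing time (a new reading comes with each control period).
- ctrl.camera(name): name is "scene" or "top"; returns a dict with "pixels" (400x640x3 uint8, red, green, blue), "depth" (400x640 float32, m along the optical axis (not along the pixel's ray), 0 where there is no reading), "fx", "fy", "cx", "cy" (pixels), "R" (3x3) and "t" (3): a world point X has camera coordinates R X + t. Camera axes: x right, y down, z forward; pixel columns grow to the right and rows downward; lengths in m; the calibration is good to about 2 mm. A picture is of the moment at which its call begins.
- ctrl.hand_in(): hands the job in, once; it reports no verdict.
The state is a dict: "time_s": time; "qpos": joint angles; "joint_vel": joint speeds; "tau": joint torques, N m; "ee_pos": TCP position; "eef_rot": TCP orientation; "force": force on the tool from outside, world axes, zero at the start; "moment": the same for the moment, N m; "grip_width": finger opening in m.
Only numpy, scipy, OpenCV 4.12 (cv2) and the standard library are available. Lean on these libraries where they do the work, as an engineer would, in place of code of your own. Each camera call takes 0.05 s, during which the arm holds its last target. There are 200 camera calls.

### The job

Get the lawn sprinkler on the bench ready to be hooked up: shut the valve on its inlet fully, and set its spray head exactly three clicks clockwise (seen from above) of off, which is where the head's raised tab stands in line with the pointer, so that the flat-fan slot ends at the pointer, fully clicked in. The head is stiffer than the light sprinkler's grip on the bench, so bear down on it firmly, but not hard, while you turn. Don't drag or swivel the feet over the paint, leave the other things alone, and let go when done.

Things in the scene. Friction and masses are not known exactly. Their poses are not given: they have to be found in the camera images.
- sprinkler: Turret lawn sprinkler, loose on the bench, 0.66 kg (10 % more or less). Dark base ring 168 mm across, three rubber feet 78 mm from the axis, one of them under the pipe, central column. Origin on the bench under the column axis, z up. A 20 mm pipe runs along +y, 22 mm high, through a brass valve body (26 mm across, 105 mm out) to a 33 mm hose nut. It slides sideways at 3 to 4 N.
- head (a joint): spray head angle, rad, about the upright axis, growing clockwise seen from above; endless, clicks 0.785 apart. 0 = off (tab at pointer), 2.356 or whole turns from it = three clicks clockwise of off. On the way out of a click it resists with up to 0.7 N m (at 0.2 rad), nil half-way (0.39); then it pulls itself into the next click. Starts one click before off, at off or one past it.
- head_top (a point): centre of the spray head's top, on its axis, 81 mm above the bench. The head's ribbed upright rim, 62 mm across, can be gripped at any angle and spans 1 to 29 mm below this point (52 to 80 mm high). Below it there is only a 48 mm collar and the pointer, both under 51 mm high, down to the ring and spokes (18 mm).
- tab (a point): top middle of the raised tab on the head's top (5 mm wide, 18 mm long along the radius, 7.5 mm high), 20.5 mm from the axis; turns with the head. Seven spray patterns stand at the other 45 degree places; the flat fan (one slot) is the third anticlockwise from the tab.
- pointer (a point): tip of the fixed arrow-shaped pointer on the collar under the head, 46 mm from the axis along the sprinkler's -y (opposite the inlet), 50 mm high.
- valve (a joint): quarter-turn inlet valve, rad: 0 = open (wing in line with the pipe), 1.571 = shut (wing across the pipe, at its stop); shuts clockwise seen from above. Turns with about 0.05 N m and stays where it is left.
- valve_grip (a point): on the valve's upright axis, 50 mm above the bench, in the steel wing: a flat upright bar 38 mm long, 9 mm thick, 38 to 58 mm high, over the brass valve body whose top is 35 mm high.
- inlet (a point): open end of the hose nut, 152 mm from the column axis along the sprinkler's +y, 22 mm high; goes with the sprinkler.
- bench: painted ash bench top at height 0 (origin at its middle). Friction of the feet on it about 0.6 (15 % more or less): by its weight alone the sprinkler swivels at about 0.3 N m; each newton pressed down on the head adds about 0.045 N m. Pressing with 18 to 25 N is right; over 45 N between feet and bench, its 6.5 N weight included, is forcing it.
- tumbler: stainless tumbler, 80 mm across the rim, 165 mm tall, origin under its middle; bystander.
- scraper: red ice scraper lying flat, about 250 mm long along its x, blade 100 mm wide, 28 mm high; bystander.
- trowel: orange plastic trowel lying flat, about 310 mm long along its x, 32 mm high; bystander.
- keyblock: wooden key block 55 x 200 x 45 mm (long along its y) with four steel pegs to 83 mm high; bystander.

How it is judged:
At the end, for the whole second after the job is handed in: Head seated three clicks clockwise of off (within 0.10 rad of 2.356 or a whole turn from it), valve within 0.13 rad of its shut stop, sprinkler upright and at rest on its feet, axis within 25 mm and inlet end within 45 mm of their start ((value of joint head between 2.2562 and 2.4562 rad or value of joint head between -4.027 and -3.827 rad or value of joint head between 8.5394 and 8.7394 rad) and value of joint valve above 1.44 rad and distance of sprinkler from where it was at the start of the episode below 0.025 m and distance of inlet from where it was at the start of the episode below 0.045 m and angle between sprinkler's own z axis and vertical below 0.05 rad and linear speed of sprinkler below 0.01 m/s and height (world z) of sprinkler below 0.006 m); the robot touches nothing.
It fails at once if the sprinkler is pressed onto the bench with more than 45 N (its weight included) (contact force between sprinkler and bench above 45 N).
It fails at once if the sprinkler is dragged more than 25 mm or swivelled so that its inlet end moves more than 45 mm (distance of sprinkler from where it was at the start of the episode above 0.025 m or distance of inlet from where it was at the start of the episode above 0.045 m).
It fails at once if a bystander (tumbler, ice scraper, trowel, key block) is moved more than 20 mm or tipped (distance of any of tumbler, scraper, trowel, keyblock from where it was at the start of the episode above 0.02 m or angle between tumbler's own z axis and vertical above 0.3 rad).
It also fails if it takes over 72 s, if anything falls off the work surface, if the arm or the gripper's body presses on something with over 40 N, if the wrist force passes 120 N, or if a joint passes its speed limit or range.

## Working session

There is one attempt and no reset: what is moved stays moved. The work goes in short steps, Python scripts to look and compute and a shell command to move; the robot and the scene stay as the last step left them, time stands still between calls to the robot, and variables do not carry over. Pictures are saved under pics/ and viewed, about 8 in all and at most 12, crops included, and the job is handed in when it is done.

```bash
mkdir -p pics; python3 - <<'E'
from station import ctrl
import cv2,numpy as np
o=ctrl.get_obs();print(o)
for n in("top","scene"):
    c=ctrl.camera(n);cv2.imwrite(f"pics/{n}0.png",c["pixels"][:,:,::-1]);np.savez(f"{n}0.npz",**c)
    print(n,c["fx"],c["cx"],c["cy"],c["R"],c["t"])
E
```

```text
{'time_s': 0.0, 'qpos': array([ 1.07440285e+00,  3.00466579e-01,  1.52157695e+00, -3.67634961e-05,
        1.32070539e+00, -6.66079071e-02]), 'joint_vel': array([ 1.02956172e-03, -3.68171592e-04,  9.30090922e-04,  2.77425200e-04,
        5.91988971e-05,  1.44145615e-03]), 'tau': array([-7.22091572e-04, -5.31816244e+01, -3.52737486e+01,  7.07612699e-02,
        2.44102604e-02, -1.26536997e-04]), 'ee_pos': array([0.22907126, 0.49976072, 0.22389055]), 'eef_rot': array([-3.14043659e+00, -4.14289557e-05,  2.71181618e+00]), 'force': array([-0.55569259, -0.42540369,  0.34236723]), 'moment': array([ 0.03133389,  0.00272368, -0.00391756]), 'grip_width': 0.09376262305421268}
top 422.03361369292924 316.5058850088945 200.08204554034592 [[-0.01869518 -0.99967333 -0.01742769]
 [-0.99259182  0.02065003 -0.11972909]
 [ 0.12004986  0.01506023 -0.99265363]] [-0.01097312  0.61730707  1.10075069]
scene 449.34851438466654 318.07901235589935 196.6308148599097 [[-0.68289723  0.73049399 -0.00546796]
 [ 0.6065545   0.56283005 -0.56152825]
 [-0.40711548 -0.3867827  -0.8274395 ]] [ 0.45791416 -0.32095571  1.46646182]
```

View pics/top0.png

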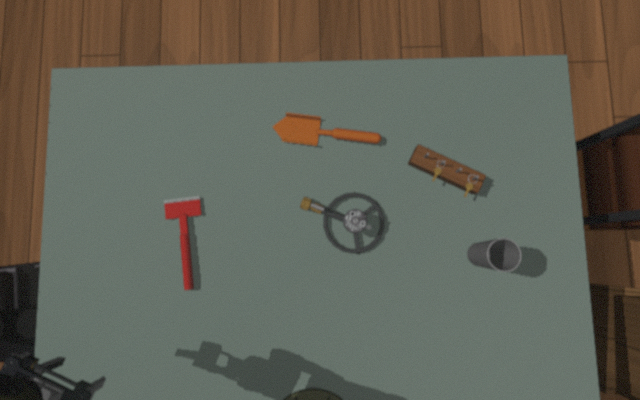

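View pics/scene0.png

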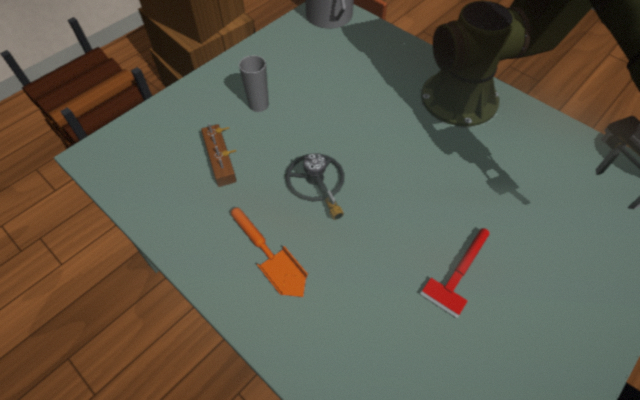

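The top view shows the sprinkler's head at about (355,221), with its pipe running to the hose nut at (306,203). The bystanders are all well clear of it. Next I'll enlarge both views and measure.

```bash
cat > h.py <<'E'
import numpy as np,cv2
def pix(c,X):
    p=c["R"]@np.array(X)+c["t"];return np.array([c["fx"]*p[0]/p[2]+c["cx"],c["fy"]*p[1]/p[2]+c["cy"]])
def at(c,u,v,z):
    d=c["R"].T@np.array([(u-c["cx"])/c["fx"],(v-c["cy"])/c["fy"],1.]);o=-c["R"].T@c["t"]
    return o+d*(z-o[2])/d[2]
def cloud(c):
    v,u=np.mgrid[:400,:640];d=c["depth"]
    P=np.stack([(u-c["cx"])/c["fx"]*d,(v-c["cy"])/c["fy"]*d,d],-1)
    return (P-c["t"])@c["R"]
E
python3 - <<'E'
from h import *
T=np.load("top0.npz");S=np.load("scene0.npz")
def ring(c,lo,hi,cen,r):
    P=cloud(c).reshape(-1,3);P=P[c["depth"].ravel()>0]
    return P[(P[:,2]>lo)&(P[:,2]<hi)&(np.hypot(*(P[:,:2]-cen).T)<r)]
for c,n in((T,"top"),(S,"scene")):
    cen=at(T,355,221,.08)[:2]
    h=ring(c,.068,.1,cen,.06);(x,y),r=cv2.minEnclosingCircle(h[:,:2].astype(np.float32))
    print(n,cen,len(h),"head",h.mean(0),x,y,r,np.percentile(h[:,2],[10,50,90,99]))
print("nut",at(T,306,203,.03),"valve",at(T,315,206,.05))
a=T["pixels"][180:265,290:400,::-1];b=S["pixels"][135:235,270:360,::-1]
a=cv2.resize(a,None,fx=7,fy=7,interpolation=cv2.INTER_CUBIC);b=cv2.resize(b,None,fx=6,fy=6,interpolation=cv2.INTER_CUBIC)
cv2.imwrite("pics/a.png",a);cv2.imwrite("pics/b.png",b)
E
```

```text
top [ 0.55549078 -0.12186461] 452 head [ 0.55533594 -0.12133388  0.0808137 ] 0.5560202598571777 -0.12183231115341187 0.03150133416056633 [0.07770014 0.08087402 0.08392383 0.0884992 ]
scene [ 0.55549078 -0.12186461] 362 head [ 0.55928134 -0.1154934   0.07996192] 0.5551636815071106 -0.11837015300989151 0.0330498069524765 [0.07519069 0.08049037 0.0838293  0.08825579]
nut [0.61044068 0.00558013 0.03      ] valve [ 0.59962461 -0.01905443  0.05      ]
```

View pics/a.png

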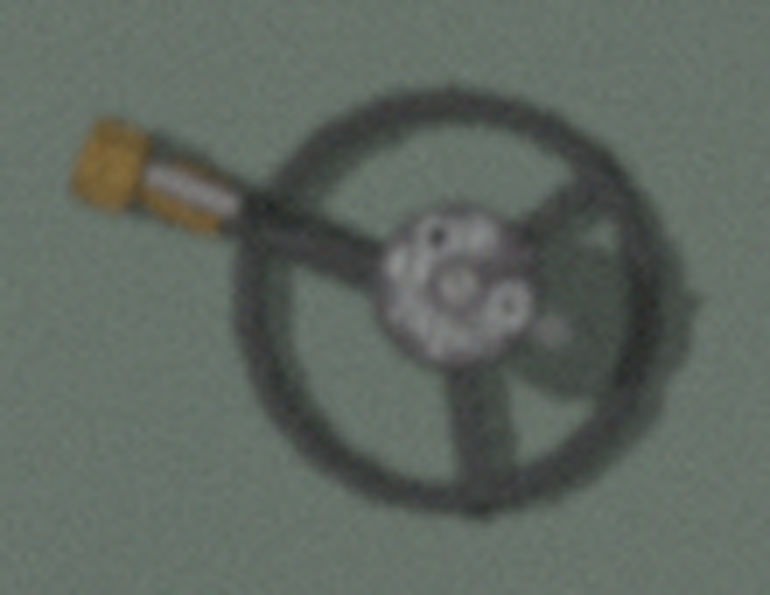

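View pics/b.png

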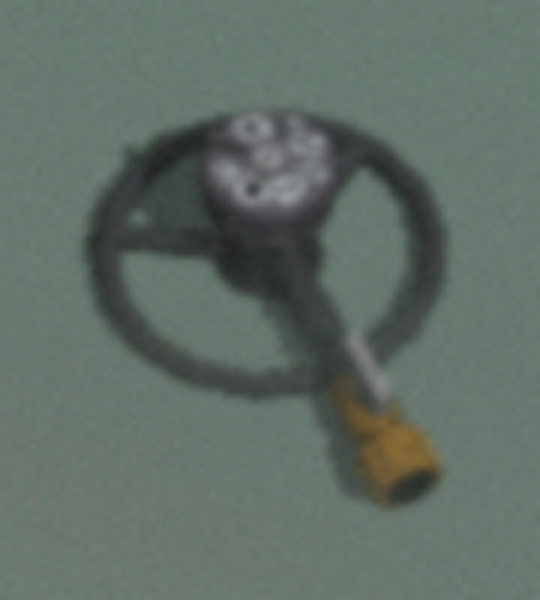

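The enlarged top view shows the wing at (193,188), in line with the pipe, so the valve is open. The pointer is near (552,330). I can't make out the tab clearly, so I'll average several frames and use the depth.

```bash
python3 - <<'E'
from h import *
from station import ctrl
ps=[]
for n in("top","scene"):
    F=[ctrl.camera(n) for _ in range(20)];c=dict(F[0])
    c["depth"]=np.mean([f["depth"] for f in F],0).astype(np.float32);c["pixels"]=np.mean([f["pixels"] for f in F],0).astype(np.float32)
    np.savez(n+"1.npz",**c)
    P=cloud(c);
    cen=np.array([.5555,-.1205])
    d=np.hypot(*(P[...,:2]-cen).transpose(2,0,1));m=(d<.034)&(P[...,2]>.06)
    Q=P[m];top=np.median(Q[:,2]);hi=Q[Q[:,2]>.0845]
    print(n,top,len(hi),hi.mean(0),np.c_[hi*1000].round(0).tolist()[:40])
    # rectify plane z=.081, image: up = +x world, left=+y, 5 px/mm
    g=np.zeros((400,400,2),np.float32)
    for i in range(400):
        for j in range(400):
            g[i,j]=pix(c,[cen[0]+(200-i)/5000,cen[1]+(200-j)/5000,.081])
    im=cv2.remap(c["pixels"],g[...,0],g[...,1],cv2.INTER_CUBIC)[...,::-1]
    im=np.clip(im*1.4,0,255)
    dz=cv2.remap(P[...,2].astype(np.float32),g[...,0],g[...,1],cv2.INTER_LINEAR)
    dz=np.clip((dz-.07)/.02*255,0,255);ps.append(np.vstack([im,np.dstack([dz]*3)])[:800])
im=np.hstack(ps);cv2.imwrite("pics/c.png",cv2.resize(im,(600,600)))
E
```

```text
top 0.08107146376168588 50 [ 0.55257746 -0.12437082  0.1275736 ] [[579.0, -116.0, 135.0], [576.0, -114.0, 135.0], [576.0, -128.0, 135.0], [576.0, -133.0, 132.0], [574.0, -101.0, 134.0], [571.0, -121.0, 136.0], [571.0, -135.0, 134.0], [567.0, -104.0, 135.0], [564.0, -99.0, 135.0], [559.0, -119.0, 190.0], [564.0, -125.0, 136.0], [564.0, -135.0, 135.0], [564.0, -138.0, 135.0], [567.0, -145.0, 88.0], [567.0, -147.0, 89.0], [562.0, -116.0, 135.0], [561.0, -134.0, 142.0], [565.0, -142.0, 89.0], [565.0, -144.0, 89.0], [560.0, -142.0, 142.0], [559.0, -101.0, 136.0], [559.0, -123.0, 136.0], [562.0, -134.0, 88.0], [562.0, -137.0, 89.0], [558.0, -134.0, 142.0], [562.0, -142.0, 88.0], [560.0, -134.0, 89.0], [560.0, -137.0, 88.0], [554.0, -118.0, 136.0], [549.0, -130.0, 135.0], [547.0, -122.0, 135.0], [545.0, -93.0, 134.0], [544.0, -122.0, 136.0], [544.0, -130.0, 136.0], [542.0, -127.0, 135.0], [538.0, -134.0, 190.0], [539.0, -127.0, 136.0], [538.0, -93.0, 132.0], [537.0, -134.0, 134.0], [537.0, -139.0, 135.0]]
scene 0.08038197166204351 18 [ 0.56151668 -0.12845783  0.09831257] [[535.0, -141.0, 104.0], [535.0, -115.0, 104.0], [558.0, -97.0, 128.0], [565.0, -147.0, 88.0], [572.0, -106.0, 128.0], [568.0, -144.0, 88.0], [566.0, -142.0, 89.0], [564.0, -140.0, 89.0], [562.0, -138.0, 88.0], [560.0, -136.0, 88.0], [566.0, -94.0, 129.0], [567.0, -141.0, 85.0], [565.0, -139.0, 86.0], [564.0, -136.0, 88.0], [561.0, -132.0, 88.0], [575.0, -99.0, 128.0], [564.0, -133.0, 85.0], [562.0, -131.0, 86.0]][ WARN:0@58.441] global loadsave.cpp:1063 imwrite_ Unsupported depth image for selected encoder is fallbacked to CV_8U.
```

View pics/c.png

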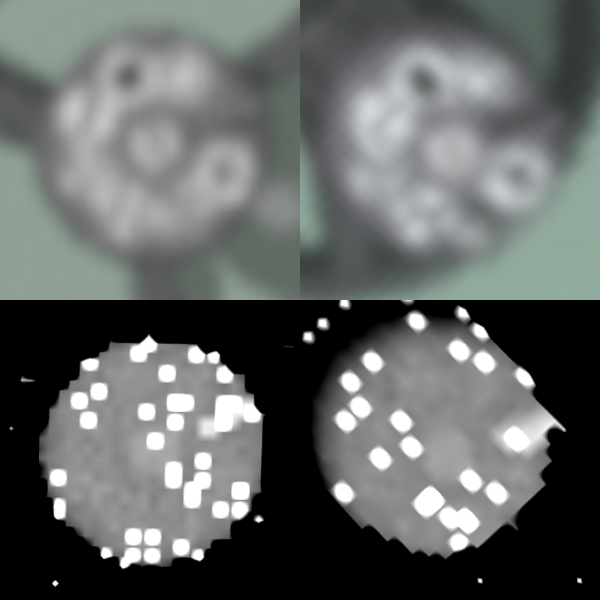

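The tab stands out in the depth image, about 45° anticlockwise of the pointer. That puts the head one click before off, so it needs four clicks (180°) clockwise. I'll refine the numbers before moving.

```bash
cat >> h.py <<'E'
def avg(ctrl,n,k=8):
    F=[ctrl.camera(n) for _ in range(k)];c=dict(F[0])
    D=np.array([f["depth"] for f in F]);D[D==0]=np.nan
    c["depth"]=np.nan_to_num(np.nanmedian(D,0));c["pixels"]=np.mean([f["pixels"] for f in F],0).astype(np.float32);return c
def measure(cs,cen=(.5555,-.1205)):
    cen=np.array(cen)
    for n,c in cs.items():
        P=cloud(c).reshape(-1,3);C=c["pixels"].reshape(-1,3);d=np.hypot(*(P[:,:2]-cen).T)
        h=P[(d<.045)&(P[:,2]>.076)&(P[:,2]<.085)];(x,y),r=cv2.minEnclosingCircle(h[:,:2].astype(np.float32))
        t=P[(d<.036)&(P[:,2]>.0855)&(P[:,2]<.095)].mean(0)
        w=P[(d>.07)&(d<.15)&(P[:,2]>.046)&(P[:,2]<.07)]
        b=P[(d<.2)&(C[:,0]>C[:,2]*1.8)&(C[:,0]>80)&(P[:,2]>.01)&(P[:,2]<.06)]
        print(n,"head",np.round([x,y,r],4),"tab",t.round(4),"tabdir",np.degrees(np.arctan2(t[1]-y,t[0]-x)).round(1))
        if len(w)>4:
            e=np.linalg.eigh(np.cov(w[:,:2].T));print("  wing",len(w),w.mean(0).round(4),"dir",np.degrees(np.arctan2(*e[1][::-1,1])).round(1),np.sqrt(e[0]))
        if len(b): m=b.mean(0);print("  brass",m.round(4),"dir",np.degrees(np.arctan2(m[1]-y,m[0]-x)).round(1))
E
python3 - <<'E'
from h import *
from station import ctrl
measure({n:avg(ctrl,n) for n in("top","scene")})
E
```

```text
top head [ 0.5558 -0.1222  0.0313] tab [ 0.5634 -0.1406  0.0888] tabdir -67.4
  wing 52 [ 0.5955 -0.0251  0.0567] dir 66.3 [0.00271256 0.01083075]
  brass [0.6068 0.0036 0.0358] dir 67.9
scene head [ 0.5556 -0.1183  0.0314] tab [ 0.5637 -0.1379  0.0881] tabdir -67.4
  wing 56 [ 0.5979 -0.0212  0.0557] dir 68.0 [0.00269166 0.01154278]
  brass [0.6113 0.0045 0.0349] dir 65.6
```

```bash

python3 -m creep '{"translation":[[19,-36,0],[38,-72,0],[57,-108,0],[76,-144,0],[95,-180,0]],"yaw":[0.05,0.1,0.15,0.2,0.25],"gripper":[0,0,0,0,0]}'
python3 -m creep '{"translation":[[19,-36,0],[38,-72,0],[57,-108,0],[76,-144,0],[95,-180,0]],"yaw":[0.02,0.04,0.06,0.08,0.08],"gripper":[0,0,0,0,0]}'
python3 -m creep '{"translation":[[19,-36,0],[38,-72,0],[57,-108,0],[76,-144,0],[95,-180,0]],"yaw":[0,0,0,0,0],"gripper":[0,0,0,0,0]}'
```

```text
time_s: 3.32
ee_pos: [0.3245, 0.3183, 0.2245]
eef_rot: [3.141, 0.0, 2.965]
force: [1.0, -0.7, 0.7]
grip_width: 0.0942
time_s: 3.73
ee_pos: [0.42, 0.1363, 0.2249]
eef_rot: [3.141, 0.001, 3.046]
force: [1.0, 0.5, 0.6]
grip_width: 0.0939
time_s: 4.15
ee_pos: [0.5156, -0.0458, 0.225]
eef_rot: [3.141, 0.001, 3.046]
force: [1.0, 1.4, 0.2]
grip_width: 0.0938
```

```bash

python3 -m creep '{"translation":[[20,-37,0],[40,-75,0],[40,-75,-35],[40,-75,-70],[40,-75,-105]],"yaw":[0,0,0,0,0],"gripper":[0,0,0,0,0]}'
python3 -m creep '{"translation":[[0,0,-15],[0,0,-30],[0,0,-46],[0,0,-46]],"yaw":[0,0,0,0],"gripper":[0,0,0,0]}'
python3 - <<'E'
from h import *
from station import ctrl
c=ctrl.camera("scene");cv2.imwrite("pics/d.png",cv2.resize(c["pixels"][80:240,230:430,::-1],None,fx=4,fy=4,interpolation=cv2.INTER_CUBIC))
E
```

```text
time_s: 4.57
ee_pos: [0.5556, -0.1217, 0.1186]
eef_rot: [3.141, 0.002, 3.044]
force: [0.5, 0.2, -0.4]
grip_width: 0.0941
time_s: 4.9
ee_pos: [0.5543, -0.1214, 0.0697]
eef_rot: [3.14, -0.002, 3.044]
force: [-0.6, -0.4, -0.5]
grip_width: 0.0939
```

View pics/d.png

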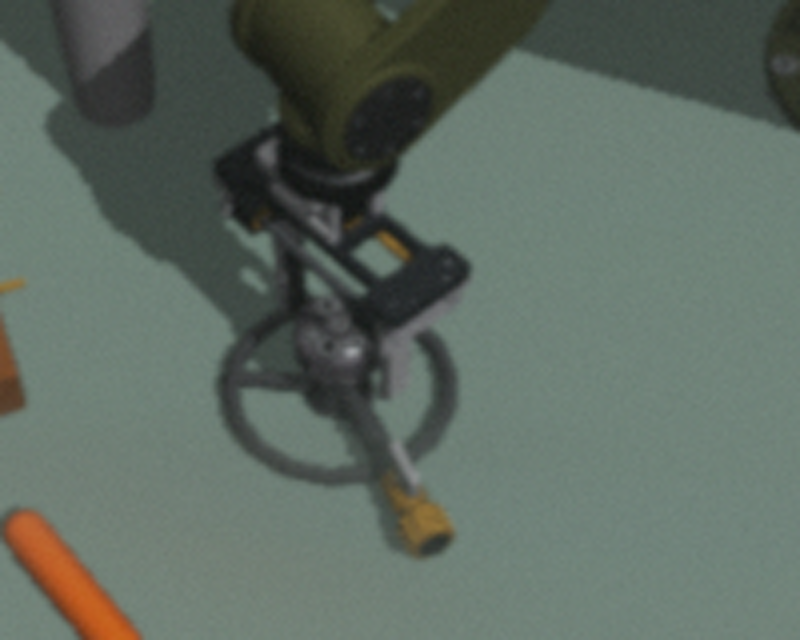

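The fingers straddle the head, which is near (335,345) between the jaws. They sit a little low, so I'll raise them 4 mm and close.

```bash

python3 -m creep '{"translation":[[1,1,4],[1,1,4]],"yaw":[0,0],"gripper":[0,0]}' 
python3 -m creep '{"translation":[[0,0,0],[0,0,0],[0,0,0],[0,0,0],[0,0,0]],"yaw":[0,0,0,0,0],"gripper":[60,90,110,130,150]}' 15
python3 -m creep '{"translation":[[0,0,0],[0,0,0],[0,0,0]],"yaw":[0,0,0],"gripper":[255,255,255]}' 55
```

```text
time_s: 5.12
ee_pos: [0.5568, -0.1206, 0.0773]
eef_rot: [3.141, 0.002, 3.045]
force: [0.3, 0.3, -0.2]
grip_width: 0.094
time_s: 5.53
ee_pos: [0.5568, -0.1206, 0.0774]
eef_rot: [3.141, 0.002, 3.045]
force: [-0.4, -0.0, 0.2]
grip_width: 0.0638
time_s: 5.78
ee_pos: [0.5568, -0.1206, 0.0774]
eef_rot: [3.141, 0.002, 3.044]
force: [0.3, 0.0, 1.2]
grip_width: 0.0611
```

```bash

python3 -m creep '{"translation":[[0,0,-0.5],[0,0,-0.5]],"yaw":[0,0],"gripper":[255,255]}' 60
python3 -m creep '{"translation":[[0,0,-0.5],[0,0,-0.5]],"yaw":[0,0],"gripper":[255,255]}'
```

```text
time_s: 5.95
ee_pos: [0.5569, -0.1205, 0.0773]
eef_rot: [3.141, 0.002, 3.044]
force: [-1.2, 0.8, 4.4]
grip_width: 0.0609
time_s: 6.12
ee_pos: [0.5569, -0.1206, 0.0772]
eef_rot: [3.141, 0.002, 3.044]
force: [-3.1, 2.2, 6.0]
grip_width: 0.0614
```

```bash

python3 -m creep '{"translation":[[0,0,-1],[0,0,-1.5],[0,0,-1.5]],"yaw":[0,0,0],"gripper":[255,255,255]}'
python3 -m creep '{"translation":[[0,0,-1.5],[0,0,-1.5]],"yaw":[0,0],"gripper":[255,255]}'
```

```text
time_s: 6.37
ee_pos: [0.5571, -0.1206, 0.0771]
eef_rot: [3.141, 0.003, 3.045]
force: [-6.5, 2.8, 16.0]
grip_width: 0.0613
time_s: 6.53
ee_pos: [0.5571, -0.1206, 0.077]
eef_rot: [3.141, 0.003, 3.045]
force: [-8.6, 1.5, 17.5]
grip_width: 0.0612
```

```bash

python3 -m creep '{"translation":[[-0.5,0,-1.8],[-0.5,0,-1.8],[-0.5,0,-1.8]],"yaw":[-0.05,-0.1,-0.15],"gripper":[255,255,255]}'
python3 -c "
from station import ctrl
o=ctrl.get_obs();print(o['moment'],o['force'],o['qpos'][5])"
```

```text
time_s: 6.78
ee_pos: [0.5571, -0.1205, 0.077]
eef_rot: [3.141, 0.005, 2.893]
force: [-7.5, 3.9, 19.0]
grip_width: 0.0611
[0.73375908 1.37877909 0.72150987] [-7.52131782  3.90944408 18.99208251] -1.6001905985774552
```

```bash

python3 -m creep '{"translation":[[-0.7,0,-1.9],[-0.7,0,-1.9],[-0.7,0,-1.9]],"yaw":[-0.08,-0.16,-0.24],"gripper":[255,255,255]}'
python3 -c "
from station import ctrl
o=ctrl.get_obs();print(o['moment'])"
python3 -m creep '{"translation":[[-0.7,0,-1.9],[-0.7,0,-1.9],[-0.7,0,-1.9],[-0.7,0,-1.9],[-0.7,0,-1.9]],"yaw":[-0.08,-0.16,-0.24,-0.32,-0.395],"gripper":[255,255,255,255,255]}'
python3 -c "
from station import ctrl
o=ctrl.get_obs();print(o['moment'],o['qpos'][5])"
```

```text
time_s: 7.03
ee_pos: [0.5571, -0.1204, 0.077]
eef_rot: [3.141, 0.007, 2.65]
force: [-4.7, 3.0, 18.0]
grip_width: 0.0612
[0.69540326 0.92661393 0.21090029]
time_s: 7.45
ee_pos: [0.5572, -0.1203, 0.077]
eef_rot: [3.139, 0.009, 2.251]
force: [-4.0, 4.4, 18.6]
grip_width: 0.061
[0.75978671 0.9229001  0.21836902] -0.9543033161560308
```

```bash

python3 -m creep '{"translation":[[-0.5,-0.2,-2],[-0.5,-0.2,-2],[-0.5,-0.2,-2],[-0.5,-0.2,-2]],"yaw":[-0.08,-0.16,-0.24,-0.32],"gripper":[255,255,255,255]}'
python3 -m creep '{"translation":[[-0.5,-0.2,-2],[-0.5,-0.2,-2],[-0.5,-0.2,-2],[-0.5,-0.2,-2],[-0.5,-0.2,-2]],"yaw":[-0.08,-0.17,-0.26,-0.35,-0.46],"gripper":[255,255,255,255,255]}'
python3 - <<'E'
from h import *
from station import ctrl
print(ctrl.get_obs()["moment"])
measure({n:avg(ctrl,n,4) for n in("top","scene")})
E
```

```text
time_s: 7.78
ee_pos: [0.5573, -0.1203, 0.077]
eef_rot: [3.137, 0.01, 1.928]
force: [-5.9, 4.5, 20.9]
grip_width: 0.0611
time_s: 8.2
ee_pos: [0.5575, -0.1202, 0.077]
eef_rot: [3.135, 0.009, 1.464]
force: [-4.9, 5.4, 20.8]
grip_width: 0.0608
[1.02868727 1.40413843 0.24446438]
top head [0. 0. 0.] tab [nan nan nan] tabdir nan
  wing 52 [ 0.5961 -0.0251  0.0567] dir 66.2 [0.00274977 0.01083719]
  brass [0.6068 0.0024 0.0355] dir 0.2
scene head [ 0.5573 -0.1181  0.0421] tab [ 0.5362 -0.1195  0.0893] tabdir -176.1
  wing 55 [ 0.5985 -0.0215  0.0557] dir 66.7 [0.00257227 0.01143383]
  brass [0.6117 0.0048 0.035 ] dir 66.1h.py:20: RuntimeWarning: Mean of empty slice.
  t=P[(d<.036)&(P[:,2]>.0855)&(P[:,2]<.095)].mean(0)
  ret = um.true_divide(
```

```bash

python3 -m creep '{"translation":[[-0.4,-0.4,-2],[-0.4,-0.4,-2],[-0.4,-0.4,-2],[-0.4,-0.4,-2]],"yaw":[-0.08,-0.16,-0.24,-0.32],"gripper":[255,255,255,255]}'
python3 -m creep '{"translation":[[-0.4,-0.4,-2],[-0.4,-0.4,-2],[-0.4,-0.4,-2],[-0.4,-0.4,-2],[-0.4,-0.4,-2]],"yaw":[-0.08,-0.17,-0.26,-0.35,-0.46],"gripper":[255,255,255,255,255]}'
python3 -m creep '{"translation":[[-0.4,-0.4,-2],[-0.4,-0.4,-2],[-0.4,-0.4,-2],[-0.4,-0.4,-2]],"yaw":[-0.08,-0.16,-0.24,-0.32],"gripper":[255,255,255,255]}'
python3 -m creep '{"translation":[[-0.4,-0.4,-2],[-0.4,-0.4,-2],[-0.4,-0.4,-2],[-0.4,-0.4,-2],[-0.4,-0.4,-2]],"yaw":[-0.08,-0.17,-0.26,-0.36,-0.47],"gripper":[255,255,255,255,255]}'
python3 -c "
from station import ctrl
o=ctrl.get_obs();print(o['moment'],o['qpos'][5])"
```

```text
time_s: 8.93
ee_pos: [0.5578, -0.1204, 0.077]
eef_rot: [3.133, 0.009, 1.146]
force: [-4.4, 3.8, 20.1]
grip_width: 0.0612
time_s: 9.35
ee_pos: [0.5581, -0.1205, 0.077]
eef_rot: [3.132, 0.007, 0.681]
force: [-4.4, 3.7, 20.6]
grip_width: 0.0613
time_s: 9.68
ee_pos: [0.5583, -0.1206, 0.077]
eef_rot: [3.131, 0.005, 0.359]
force: [-4.9, 4.1, 21.1]
grip_width: 0.0613
time_s: 10.1
ee_pos: [0.5588, -0.121, 0.077]
eef_rot: [3.132, 0.003, -0.116]
force: [-4.9, 2.4, 19.3]
grip_width: 0.0607
[0.98375939 1.02084412 0.22939987] 1.4205078453920925
```

```bash

python3 -m creep '{"translation":[[0,0,-0.8],[0,0,-0.8],[0,0,-0.6]],"yaw":[0,0,0],"gripper":[255,255,255]}' 30
python3 -m creep '{"translation":[[0,0,0],[0,0,0],[0,0,0],[0,0,0],[0,0,0]],"yaw":[0,0,0,0,0],"gripper":[60,0,0,0,0]}' 
python3 -m creep '{"translation":[[0,0,0],[0,0,20],[0,0,50],[0,0,90],[-10,40,110]],"yaw":[0,0,0,0,0.1],"gripper":[0,0,0,0,0]}' 
python3 -m creep '{"translation":[[-20,36,0],[-40,72,0],[-60,108,0],[-80,144,0],[-80,180,0]],"yaw":[0.12,0.24,0.36,0.48,0.6],"gripper":[0,0,0,0,0]}' 
python3 - <<'E'
from h import *
from station import ctrl
measure({n:avg(ctrl,n) for n in("top","scene")})
E
```

```text
time_s: 10.35
ee_pos: [0.5589, -0.1208, 0.0769]
eef_rot: [3.132, 0.002, -0.115]
force: [-2.3, 2.3, 5.4]
grip_width: 0.0621
time_s: 10.77
ee_pos: [0.5589, -0.1209, 0.0767]
eef_rot: [3.132, 0.002, -0.115]
force: [0.4, 0.1, -0.4]
grip_width: 0.0912
time_s: 11.18
ee_pos: [0.5514, -0.088, 0.1891]
eef_rot: [3.13, -0.003, -0.021]
force: [0.4, 0.3, 0.9]
grip_width: 0.0942
time_s: 11.6
ee_pos: [0.4688, 0.0934, 0.1894]
eef_rot: [3.13, -0.003, 0.585]
force: [0.8, -0.7, -0.6]
grip_width: 0.0942
top head [ 0.5565 -0.1213  0.0312] tab [ 0.5483 -0.1025  0.0884] tabdir 113.4
  wing 52 [ 0.5949 -0.0246  0.0565] dir 66.7 [0.00277167 0.01084125]
  brass [0.605  0.0033 0.0358] dir 68.7
scene head [ 0.5559 -0.1187  0.0311] tab [ 0.5483 -0.0992  0.0875] tabdir 111.5
  wing 56 [ 0.5975 -0.0198  0.0557] dir 67.4 [0.00273139 0.01139125]
  brass [0.6103 0.0058 0.0351] dir 66.4
```

The head has turned 180° and the tab is now at about 112°, exactly three clicks clockwise of the pointer. The base hasn't moved. The valve is next.

```bash

python3 -m creep '{"translation":[[25,-23,0],[50,-46,0],[75,-70,0],[100,-93,0],[127,-116,0]],"yaw":[0.12,0.24,0.36,0.48,0.585],"gripper":[100,145,145,145,145]}' 30
python3 -m creep '{"translation":[[0,0,-25],[0,0,-50],[0,0,-75],[0,0,-95],[0,0,-95]],"yaw":[0,0,0,0,0],"gripper":[145,145,145,145,145]}' 
```

```text
time_s: 12.82
ee_pos: [0.5993, -0.0255, 0.189]
eef_rot: [3.13, -0.003, 1.17]
force: [-0.0, -0.6, 0.0]
grip_width: 0.0642
time_s: 13.23
ee_pos: [0.5974, -0.0254, 0.0898]
eef_rot: [3.136, -0.001, 1.17]
force: [0.1, -0.1, -0.4]
grip_width: 0.0403
```

```bash

python3 -m creep '{"translation":[[-1.5,3,-10],[-1.5,3,-20],[-1.5,3,-28],[-1.5,3,-28],[-1.5,3,-28]],"yaw":[0,0,0,0,0],"gripper":[145,145,145,145,145]}' 
python3 -c "
from station import ctrl;import cv2
c=ctrl.camera('scene');cv2.imwrite('pics/e.png',cv2.resize(c['pixels'][80:240,230:430,::-1],None,fx=4,fy=4,interpolation=cv2.INTER_CUBIC))"
```

```text
time_s: 13.65
ee_pos: [0.596, -0.0224, 0.062]
eef_rot: [3.136, -0.001, 1.17]
force: [1.1, 0.0, 0.0]
grip_width: 0.0404
```

View pics/e.png

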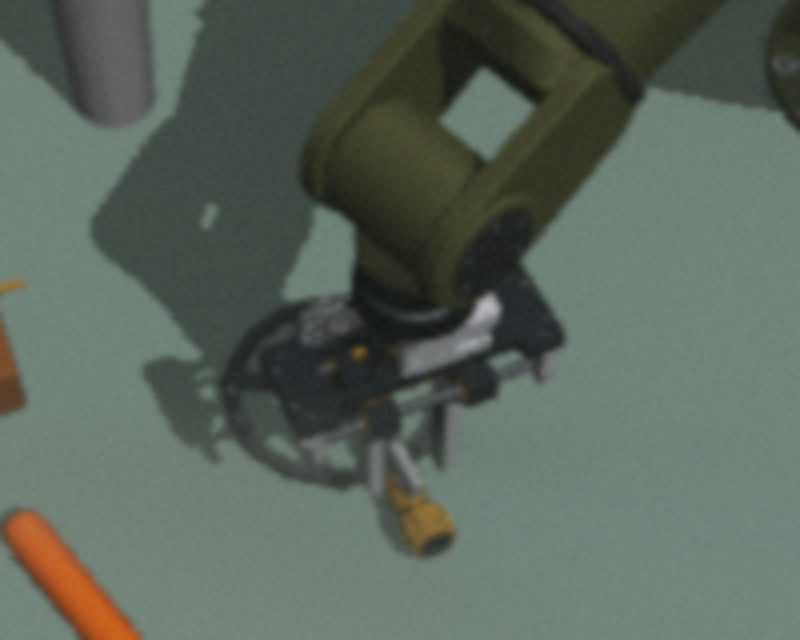

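The wing, near (405,465), lies between the fingers at (380,465) and (445,435). I'll close gently and turn it.

```bash

python3 -m creep '{"translation":[[0,0,0],[0,0,0],[0,0,0],[0,0,0],[0,0,0]],"yaw":[0,0,0,0,0],"gripper":[170,190,205,220,230]}' 8
python3 -m creep '{"translation":[[0,0,0],[0,0,0],[0,0,0],[0,0,0]],"yaw":[0,0,0,0],"gripper":[255,255,255,255]}' 12
python3 - <<'E'
from h import *
from station import ctrl
measure({n:avg(ctrl,n,4) for n in("scene",)})
E
```

```text
time_s: 14.12
ee_pos: [0.5963, -0.0224, 0.0626]
eef_rot: [3.135, -0.001, 1.17]
force: [0.3, 0.1, 0.3]
grip_width: 0.0113
time_s: 14.45
ee_pos: [0.5963, -0.0224, 0.0626]
eef_rot: [3.135, -0.001, 1.17]
force: [0.6, 0.4, 0.3]
grip_width: 0.0091
scene head [ 0.5573 -0.1273  0.0241] tab [ 0.55   -0.1049  0.0883] tabdir 108.0
  wing 84 [ 0.5993 -0.0148  0.0589] dir 144.8 [0.0058086  0.00963379]
  brass [0.6091 0.0056 0.0348] dir 68.7
```

```bash

python3 -m creep '{"translation":[[0,0,0],[0,0,0],[0,0,0],[0,0,0],[0,0,0]],"yaw":[-0.1,-0.2,-0.3,-0.4,-0.5],"gripper":[255,255,255,255,255]}'
python3 -m creep '{"translation":[[0,0,0],[0,0,0],[0,0,0],[0,0,0],[0,0,0]],"yaw":[-0.1,-0.2,-0.3,-0.4,-0.5],"gripper":[255,255,255,255,255]}'
python3 -m creep '{"translation":[[0,0,0],[0,0,0],[0,0,0],[0,0,0],[0,0,0]],"yaw":[-0.1,-0.2,-0.3,-0.4,-0.48],"gripper":[255,255,255,255,255]}'
python3 -c "
from station import ctrl
o=ctrl.get_obs();print(o['moment'],o['qpos'][5])"
```

```text
time_s: 15.07
ee_pos: [0.5964, -0.0225, 0.0626]
eef_rot: [3.135, -0.001, 0.665]
force: [0.9, -0.0, -1.5]
grip_width: 0.0088
time_s: 15.48
ee_pos: [0.5965, -0.0225, 0.0626]
eef_rot: [3.135, -0.001, 0.16]
force: [0.9, -1.9, 0.2]
grip_width: 0.009
time_s: 15.9
ee_pos: [0.5966, -0.0227, 0.0626]
eef_rot: [3.134, -0.002, -0.325]
force: [0.6, -1.2, -1.4]
grip_width: 0.009
[-0.15812002 -0.01442797  0.06004462] 1.8041205104032618
```

Turned 1.495 so far, with about 0.06 N m of resistance. I'll creep to the stop.

```bash

for i in 1; do python3 -m creep '{"translation":[[0,0,0],[0,0,0],[0,0,0]],"yaw":[-0.04,-0.07,-0.07],"gripper":[255,255,255]}'; done
python3 -c "
from station import ctrl
o=ctrl.get_obs();print(o['moment'])"
python3 -m creep '{"translation":[[0,0,0],[0,0,0]],"yaw":[-0.03,-0.03],"gripper":[255,255]}'
python3 -c "
from station import ctrl
o=ctrl.get_obs();print(o['moment'])"
```

```text
time_s: 16.15
ee_pos: [0.5966, -0.0228, 0.0626]
eef_rot: [3.134, -0.002, -0.397]
force: [0.3, -1.3, -0.3]
grip_width: 0.0089
[-0.04669017 -0.01295244  0.13095903]
time_s: 16.32
ee_pos: [0.5967, -0.0228, 0.0626]
eef_rot: [3.134, -0.002, -0.427]
force: [1.7, -0.2, 0.1]
grip_width: 0.0091
[0.0238207  0.06900587 0.25285542]
```

The moment has risen to 0.13, then 0.25 N m, so the wing is against its stop. I'll release, lift, and check.

```bash

python3 -m creep '{"translation":[[0,0,0],[0,0,0],[0,0,0],[0,0,0]],"yaw":[0,0,0,0],"gripper":[220,190,170,170]}'
python3 -m creep '{"translation":[[0,0,15],[0,0,40],[0,0,75],[0,0,110],[0,0,125]],"yaw":[0,0,0,0,0],"gripper":[170,170,170,170,170]}'
python3 -m creep '{"translation":[[-20,36,0],[-40,72,0],[-60,108,0],[-80,144,0],[-90,180,0]],"yaw":[0,0,0,0,0],"gripper":[150,150,150,150,150]}' 
python3 - <<'E'
from h import *
from station import ctrl
cs={n:avg(ctrl,n) for n in("top","scene")};measure(cs)
a=[cv2.resize(c["pixels"][r:r+100,k:k+100,::-1].clip(0,255).astype(np.uint8),None,fx=4,fy=4,interpolation=cv2.INTER_CUBIC) for c,r,k in((cs["top"],175,295),(cs["scene"],135,265))]
cv2.imwrite("pics/f.png",np.hstack(a))
E
```

```text
time_s: 16.65
ee_pos: [0.5966, -0.0228, 0.0625]
eef_rot: [3.134, -0.002, -0.426]
force: [0.1, -0.8, 0.1]
grip_width: 0.029
time_s: 17.07
ee_pos: [0.5977, -0.0229, 0.1924]
eef_rot: [3.136, -0.007, -0.426]
force: [0.0, 0.5, 0.3]
grip_width: 0.0315
time_s: 17.48
ee_pos: [0.5058, 0.1585, 0.1927]
eef_rot: [3.136, -0.007, -0.426]
force: [0.8, -0.7, -0.5]
grip_width: 0.0387
top head [ 0.5561 -0.121   0.0312] tab [ 0.5478 -0.1021  0.0882] tabdir 113.8
  wing 49 [ 0.5945 -0.0241  0.0572] dir 159.2 [0.00260353 0.01084194]
  brass [0.6051 0.0027 0.0352] dir 68.4
scene head [ 0.5566 -0.1185  0.0309] tab [ 0.5478 -0.0993  0.0875] tabdir 114.5
  wing 67 [ 0.5965 -0.02    0.0549] dir 157.4 [0.00257009 0.01123289]
  brass [0.6076 0.0034 0.0348] dir 67.3
```

View pics/f.png

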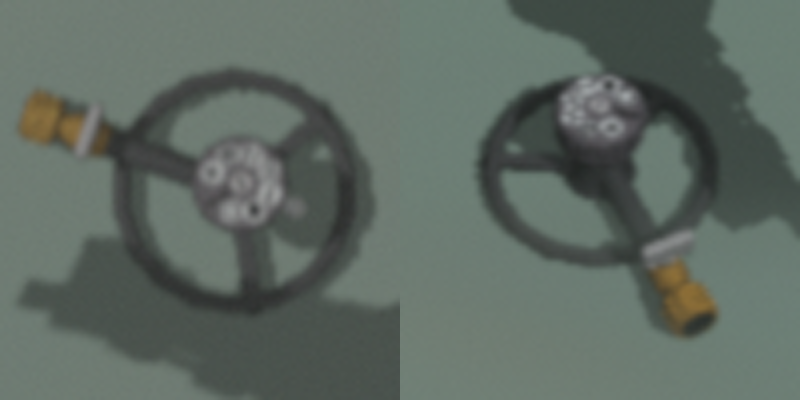

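The picture shows the wing across the pipe, near (88,130) on the left and (668,245) on the right. The head and base stand where they should, so I'm handing in.

```bash
python3 -c "
from station import ctrl
print(ctrl.hand_in())"
```

```text
the job is handed in; nothing more can be done
None
```

The sprinkler is ready to hook up, and I've handed the job in: the valve is shut and the flat-fan slot is at the pointer.

- **Head:** It started one click before off. I turned it four clicks (180°) clockwise in one grip, pressing down with about 18–21 N. With the head released, the tab measured 113.8° from the top camera and 114.5° from the scene camera. The target, 135° clockwise of the pointer, is about 112–113°. Both readings are within the 0.10 rad (5.7°) allowed.
- **Valve:** I turned it clockwise until the resistance rose from 0.06 to 0.25 N m, which I took as its stop. The wing now lies about 91° from where it started, across the pipe.
- **Sprinkler:** By the cameras, the axis, valve and inlet brass moved no more than about 4 mm, mostly measurement scatter. It stands on its feet and the arm has let go and is well clear.
- **Checks that disagreed:** The two cameras differ by 2–4 mm on positions and about 2° on the wing's angle, which is within what the job allows. I did not measure the bystanders again, but the arm kept well clear of them. The total time was about 18 s.

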